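Unstack the chocolate moulds into their carriers

ROBOT

A 7-joint arm with a two-finger parallel gripper is mounted at the origin on the work surface. World frame = base frame: x ahead of the robot, y to its left, z up, the work surface at z = 0. Lengths are in m, angles in rad, forces in N, time in s.
With the tool pointing down it reaches from about 0.4 to 0.875 m from the base axis. Payload 19.3 kg.
Tool frame: the origin (TCP) lies midway between the tips of the shut fingers; the grasp point (between the pads) lies 19 mm behind it; z points along the fingers, y is the direction in which the jaws open and shut (so a half turn about z gives the same grasp; the last joint's range is limited). The gripper opens to 85 mm and grips with 20 to 120 N. Pads are 22 mm wide; open, the fingers measure 114 mm over their backs; the gripper's body (76 mm by 85 mm) begins 54 mm behind the grasp point. The pads swing forward as they close: fully open they stand 13 mm farther back than shut.
Start: joints at [1.045, 0.521, -0.036, 1.599, 0.021, 1.021, -0.113], TCP at [0.275, -0.561, 0.231] pointing down, gripper open.
Joint ranges: [-2.91, 2.91], [-0.3, 2.13], [-1.5, 1.42], [0.17, 2.43], [-1.26, 4.41], [0.16, 1.93], [-2.52, 2.52]. Speed limits (rad/s): [1.89, 1.89, 2.39, 2.39, 3.01, 3.01, 3.01].

INTERFACE

Orientations are given as [roll, pitch, yaw] about the fixed x, y, z axes, in that order (R = Rz(yaw) Ry(pitch) Rx(roll)).
In Python, from workcell import telemetry, cams, workorder gives the robot as it stands. The module is installed in compiled form; this text tells all that it offers.
- The arm moves only by the tool apply_moves, never from a script. Its argument "steps" is a list of rows, each a list of 4 numbers: the shift along the tool's x, y, z in cm, then the turn about the tool's z in rad. A call has exactly 10 rows; each row is the pose to reach, as a shift and turn from the pose commanded when the call began, along the tool's axes at that moment; what a row does not reach only later rows make up. A row lasts 1/12 s, in which the tool goes at most 41.7 mm and 7.16 degrees, less where a joint would pass 70% of its speed; a pose out of reach is approached as far as the arm can. A call with a gripper value outside its range is refused whole. "claw" is the closure, from 0 (fully open) to 1 (shut), set as the call begins (left out, the last holds). The fingers move at their own pace and stop on an object; "force" is the grip in N (left out, the last holds). Time passes only in rows, so rows that repeat a pose let the fingers close, or fill a call up. It gives the time, the measured TCP pose, the force and the opening at its end, in the units of the state.
- telemetry.observe(): the state, without advancing time (a new reading comes with each control period).
- cams.grab_frame(name): name is "scene" or "top" or "wrist"; returns a dict with "color" (400x640x3 uint8, red, green, blue), "mtx" (3x3 intrinsics, pixels), "eye" and "orientation" of the camera in the world; the wrist camera has in their place "T_tool_cam" (4x4, takes a point from camera to tool coordinates, whose origin is the TCP and whose axes are the flange's). Camera axes: x right, y down, z forward; pixel columns grow to the right and rows downward; lengths in m; the calibration is good to about 2 mm. The wrist camera is an equidistant fisheye: a pixel r from the principal point sees the ray r / f radians off the axis. A picture is of the moment at which its call begins: read the wrist's pose just before it. There is no depth.
- workorder.job_done(): hands the job in, once; it reports no verdict.
Trained networks look in the newest picture that a camera, given by its name, has taken for a name from the list of things; names that differ only in an ending like _2 or _b are one class to them, and where a whole thing is asked for, a point or a joint stands for the part that bears it (a point fixed in the world has none). Each returns a list of dicts, best first, with "score" (0 to 1); they miss things now and then, are a little off and sometimes report something else, mostly with a low value. They report only what shows in the picture. A call takes as long as a camera call. They do not tell look-alikes from the thing itself.
- cams.find_in(camera, name): "box" ([left, top, width, height] in pixels, round what is visible of it).
- cams.pinpoint(camera, name): "uv" ([column, row] in pixels: a listed point, or the origin of a listed thing).
The state is a dict: "clock": time; "qpos": joint angles; "qd": joint speeds; "joint_efforts": joint torques, N m; "position": TCP position; "tool_rot": TCP orientation; "force": force on the tool from outside, world axes, zero at the start; "moment": the same for the moment, N m; "grip_width": finger opening in m.
Only numpy, scipy, OpenCV 4.12 (cv2) and the standard library are available. Lean on these libraries where they do the work, as an engineer would, in place of code of your own. Each camera call takes 0.05 s, during which the arm holds its last target. There are 200 camera calls.

TASK

Take the stack of chocolate moulds apart and lay each mould in the white carrier of its own shape: the long one in the long carrier, the square in the square, the round in the round and the small hexagonal one in the hexagonal carrier. Each must end right way up and flat on the floor of its carrier, inside the lip, with all four left in place.

Things in the scene. Friction and masses are not known exactly. Their poses are not given: they have to be found in the camera images.
- long_mid (a point): Centre of the long mould, the bottom of the stack: 60 mm (its x) by 180 mm (its y), 14 round cells, about 0.34 kg. The square and the round mould stand on it side by side, one 46 mm along +y and the other 46 mm along -y from its middle (which is where varies). Aluminium rim with a black cell insert on its top face, 32 mm high. This point is its centre, half-way up (16 mm above its underside); z is up. 
- square_mid (a point): Centre of the square mould, 58 by 58 mm, sides along its x and y, 9 cells, 0.16 kg; it stands on one half of the long mould. Aluminium rim with a black cell insert on its top face, 32 mm high. This point is its centre, half-way up (16 mm above its underside); z is up. 
- round_mid (a point): Centre of the round mould, 58 mm in diameter, 7 cells, 0.14 kg; it stands on the other half of the long mould. Aluminium rim with a black cell insert on its top face, 32 mm high. This point is its centre, half-way up (16 mm above its underside); z is up. 
- hex_mid (a point): Centre of the small hexagonal mould, the top of the stack: 40 mm across flats (one pair of flats faces its +x and -x), 46 mm across corners, 3 cells, 0.08 kg; it stands on the square or on the round mould (varies). Aluminium rim with a black cell insert on its top face, 32 mm high. This point is its centre, half-way up (16 mm above its underside); z is up. 
- long_carrier: Carrier for the long mould: inside 78 mm (its x) by 198 mm (its y), outside 86 by 206 mm. White plastic, fixed to the table: 3 mm floor, lip 4 mm thick that rises to 9 mm above the table. Origin at the centre of its underside, on the table (so a mould lying in it has its centre 19 mm above this origin). Of the mould's 32 mm, the upper 26 mm stand above the lip: holding the mould by its upper 20 mm keeps opening fingers clear of the lip. 
- square_carrier: Carrier for the square mould: inside 76 by 76 mm, outside 84 by 84 mm, sides along its x and y. White plastic, fixed to the table: 3 mm floor, lip 4 mm thick that rises to 9 mm above the table. Origin at the centre of its underside, on the table (so a mould lying in it has its centre 19 mm above this origin). Of the mould's 32 mm, the upper 26 mm stand above the lip: holding the mould by its upper 20 mm keeps opening fingers clear of the lip. 
- round_carrier: Carrier for the round mould: round, inside diameter 76 mm, outside 84 mm. White plastic, fixed to the table: 3 mm floor, lip 4 mm thick that rises to 9 mm above the table. Origin at the centre of its underside, on the table (so a mould lying in it has its centre 19 mm above this origin). Of the mould's 32 mm, the upper 26 mm stand above the lip: holding the mould by its upper 20 mm keeps opening fingers clear of the lip. 
- hex_carrier: Carrier for the hexagonal mould: hexagonal, inside 58 mm across flats, outside 66 mm, so the mould fits at any turn. White plastic, fixed to the table: 3 mm floor, lip 4 mm thick that rises to 9 mm above the table. Origin at the centre of its underside, on the table (so a mould lying in it has its centre 19 mm above this origin). Of the mould's 32 mm, the upper 26 mm stand above the lip: holding the mould by its upper 20 mm keeps opening fingers clear of the lip. 
There are look-alikes about, which are no part of the job. What is shaped like the round_carrier but blue or red is not meant.

How it is judged:
By the outcome, as a careful person would: the job done as asked, in the order asked, and still so for the second after the job is handed in, with the robot touching nothing.
It also fails if it takes over 99 s, if anything falls off the work surface, if the arm or the gripper's body presses on something with over 40 N, if the wrist force passes 120 N, or if a joint passes its speed limit or range.

## Working session

There is one attempt and no reset: what is moved stays moved. The work goes in short steps, Python scripts to look and compute and a tool call to move; the robot and the scene stay as the last step left them, time stands still between calls to the robot, and variables do not carry over. Pictures are saved under pics/ and viewed, about 12 in all and at most 16, crops included, and the job is handed in when it is done.

Besides the shell and the picture viewer there is one more tool, called after "Request:" in YAML: its name, and indented under it one key for each argument. apply_moves: Moves the arm, as the interface text tells. Its arguments: {"type":"object","properties":{"steps":{"type":"array"},"claw":{"type":"number"},"force":{"type":"number"}},"required":["steps"]}

```bash
mkdir -p pics; cat > h.py <<'E'
import numpy as np, cv2
from workcell import telemetry, cams, workorder
from scipy.spatial.transform import Rotation as R
def rot(o):
    o=np.array(o,float)
    if o.shape==(3,3): return o
    return R.from_euler('xyz',o).as_matrix() if o.size==3 else R.from_quat(o).as_matrix()
def grab(n,save=None):
    s=telemetry.observe(); f=cams.grab_frame(n)
    if save: cv2.imwrite(f'pics/{save}.png',f['color'][:,:,::-1])
    if n=='wrist':
        T=np.eye(4);T[:3,:3]=rot(s['tool_rot']);T[:3,3]=s['position'];T=T@np.array(f['T_tool_cam'])
        f['eye'],f['R']=T[:3,3],T[:3,:3]
    else: f['R']=rot(f['orientation']); f['eye']=np.array(f['eye'])
    f['n']=n; return f
def ray(f,uv):
    K=np.array(f['mtx']);d=(np.array(uv)-K[:2,2])/[K[0,0],K[1,1]]
    if f['n']=='wrist':
        t=np.linalg.norm(d); v=np.r_[d/max(t,1e-9)*np.sin(t),np.cos(t)]
    else: v=np.r_[d,1]
    v=f['R']@v; return v/np.linalg.norm(v)
def atz(f,uv,z):
    v=ray(f,uv); return f['eye']+v*(z-f['eye'][2])/v[2]
def proj(f,p):
    K=np.array(f['mtx']); c=f['R'].T@(np.array(p)-f['eye'])
    if f['n']=='wrist':
        r=np.hypot(c[0],c[1]);t=np.arctan2(r,c[2]); d=c[:2]/max(r,1e-9)*t
    else: d=c[:2]/c[2]
    return d*[K[0,0],K[1,1]]+K[:2,2]
def tri(fs,uvs):
    A=np.zeros((3,3));b=np.zeros(3);
    for f,u in zip(fs,uvs):
        v=ray(f,u);M=np.eye(3)-np.outer(v,v);A+=M;b+=M@f['eye']
    p=np.linalg.solve(A,b); return p,max(np.linalg.norm(np.cross(p-f['eye'],ray(f,u))) for f,u in zip(fs,uvs))
N=['long_mid','square_mid','round_mid','hex_mid','long_carrier','square_carrier','round_carrier','hex_carrier']
E
python3 - <<'E'
from h import *
np.set_printoptions(precision=3,suppress=True)
F={c:grab(c,c+'0') for c in ('scene','top','wrist')}
for c in F: print(c,F[c]['eye'],F[c]['R'].tolist() if c!='x' else 0,F[c]['mtx'])
print(telemetry.observe())
for n in N:
    P={c:cams.pinpoint(c,n) for c in F}
    for c in F: print(n,c,[(np.round(r['uv']),round(r['score'],2)) for r in P[c][:3]])
    if P['scene'] and P['top']: print('   tri',tri([F['scene'],F['top']],[P['scene'][0]['uv'],P['top'][0]['uv']]))
E
```

```text
scene [1.225 0.144 0.756] [[-0.25417920067939637, 0.7026989106959063, -0.6645353074508309], [0.9671141523237337, 0.17819032836838167, -0.18148945768588026], [-0.009118679571611776, -0.6888123458408362, -0.7248823365899566]] [[407.199   0.    320.2  ]
 [  0.    407.199 196.898]
 [  0.      0.      1.   ]]
top [ 0.57  -0.006  0.915] [[-0.015877208506251888, -0.9980345498160763, 0.06062137926071384], [-0.9995091604340112, 0.014204632715721548, -0.027922510952809555], [0.027006526221402833, -0.06103495541764373, -0.9977702048861848]] [[365.963   0.    312.358]
 [  0.    365.963 197.696]
 [  0.      0.      1.   ]]
wrist [ 0.342 -0.529  0.374] [[0.4393634794853029, -0.8602263533040215, -0.25878630948299675], [-0.8983079747056103, -0.4212450294679577, -0.12488157481726912], [-0.0015860248641463455, 0.28733820878853006, -0.9578278750878609]] [[309.707   0.    312.122]
 [  0.    309.707 199.248]
 [  0.      0.      1.   ]]
{'clock': 0.15, 'qpos': array([ 1.045,  0.522, -0.036,  1.6  ,  0.021,  1.021, -0.113]), 'qd': array([ 0.   , -0.002,  0.001, -0.002, -0.001,  0.   ,  0.   ]), 'joint_effo
[... 1282 characters left out ...]
4))
square_carrier scene [(array([295., 175.]), 0.95)]
square_carrier top [(array([355., 263.]), 0.66)]
square_carrier wrist []
   tri (array([ 0.461, -0.135, -0.01 ]), np.float64(0.00133703767857191))
round_carrier scene [(array([302., 280.]), 0.87), (array([316., 230.]), 0.64), (array([373., 229.]), 0.58)]
round_carrier top [(array([259., 207.]), 0.88), (array([306., 137.]), 0.79), (array([305., 190.]), 0.62)]
round_carrier wrist []
   tri (array([ 0.653,  0.033, -0.133]), np.float64(0.09403991232350777))
hex_carrier scene [(array([489., 228.]), 0.96)]
hex_carrier top [(array([150., 236.]), 0.73)]
hex_carrier wrist []
   tri (array([0.536, 0.368, 0.004]), np.float64(0.0011277541386601195))
```

View pics/top0.png

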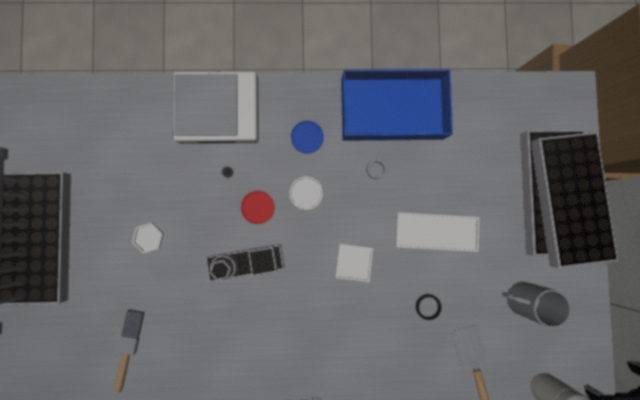

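View pics/scene0.png

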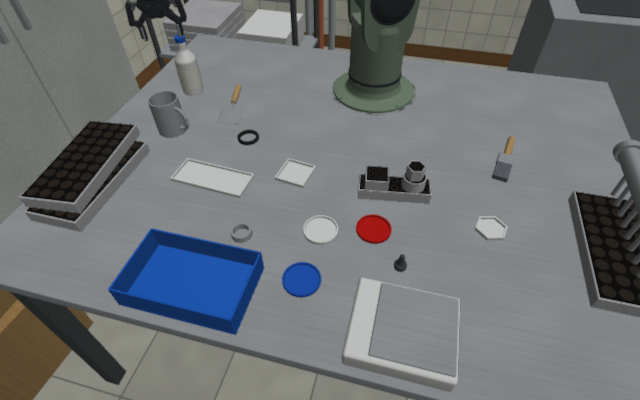

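Top view: the stack is at about (246,262), with the hex on the round mould at (221,267) and the square at (264,260). For the round carrier there are three candidates: white at top (306,192) / scene (320,230), red at (258,207), and blue at (307,137). I choose the white one. The others are the long carrier (437,231), the square carrier (355,263) and the hex carrier (148,237).

```bash
cat > car.py <<'E'
from h import *
np.set_printoptions(precision=4,suppress=True)
F={c:grab(c) for c in ('scene','top')}
S={'long':((214,179),(437,231)),'square':((295,173),(355,263)),'round':((320,230),(306,192)),'hex':((490,228),(148,237))}
for n,(a,b) in S.items():
    uv=[];cs=[]
    for c,p in (('scene',a),('top',b)):
        im=cv2.cvtColor(F[c]['color'],cv2.COLOR_RGB2GRAY); x,y=p
        roi=np.s_[max(y-60,0):y+60,max(x-60,0):x+60]; g=im[roi]
        L=float(np.median(g)); t=(L+float(im[y-3:y+4,x-3:x+4].mean()))/2
        _,l,st,ce=cv2.connectedComponentsWithStats((g>t).astype(np.uint8)); k=l[min(y,60),min(x,60)]
        ct=max(cv2.findContours((l==k).astype(np.uint8),0,1)[0],key=cv2.contourArea)[:,0]+[max(x-60,0),max(y-60,0)]
        w=np.array([atz(F[c],q,.009)[:2] for q in ct]); cs.append(w)
        r=cv2.minAreaRect((w*1000).astype(np.float32)); print(n,c,'rect mm',np.round(r[0],1),np.round(r[1],1),round(r[2],1))
        uv.append(proj(F[c],np.r_[np.array(r[0])/1000,.009]))
    print('  tri',*tri([F['scene'],F['top']],uv))
E
python3 car.py; python3 - <<'E'
import cv2
a=cv2.imread('pics/top0.png');s=cv2.imread('pics/scene0.png')
r=lambda i,x,y,w,h:cv2.resize(i[y:y+h,x:x+w],(390,300),interpolation=3)
cv2.imwrite('pics/crop1.png',cv2.hconcat([r(a,195,170,130,100),r(s,340,140,130,100)]))
E
```

```text
long scene rect mm [ 534.7 -344.2] [205.1  84.6] 85.8
long top rect mm [ 536.3 -342.5] [205.6  86.5] 85.9
  tri [ 0.5365 -0.3423  0.011 ] 0.0005410129063596169
square scene rect mm [ 463.2 -133.4] [84. 82.] 81.7
square top rect mm [ 464.5 -131.9] [84.1 83.5] 81.6
  tri [ 0.4648 -0.1322  0.0107] 0.0005475137768051539
round scene rect mm [637.3 -17.9] [79.  80.4] 14.3
round top rect mm [638.1 -16. ] [79. 80.] 25.8
  tri [ 0.6382 -0.0168  0.0104] 0.0008311678812375884
hex scene rect mm [533.5 372.4] [63.9 73.5] 14.3
hex top rect mm [535.2 369.6] [66.4 62.7] 15.3
  tri [0.5351 0.3706 0.01  ] 0.001352551144873405
```

View pics/crop1.png

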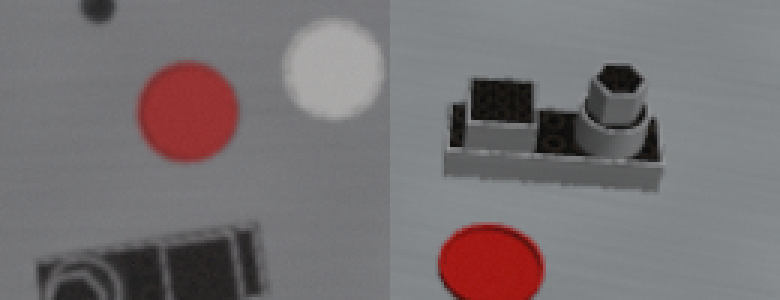

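The carriers triangulate well: sizes agree with the text and the lip height is about 10 mm. Next I move above the stack.

Request:
apply_moves:
  steps:
    - [3.1,-2.3,-0.4,-0.07]
    - [6.2,-4.6,-0.8,-0.14]
    - [9.3,-6.9,-1.2,-0.21]
    - [12.4,-9.2,-1.6,-0.28]
    - [15.5,-11.5,-2,-0.35]
    - [18.6,-13.8,-2.4,-0.42]
    - [21.7,-16.1,-2.8,-0.49]
    - [24.8,-18.4,-3.2,-0.56]
    - [27.9,-20.7,-3.6,-0.63]
    - [31,-23,-4,-0.7]
  claw: 0
  force: 40

```text
clock: 2.28
position: [0.4527, -0.2165, 0.2718]
tool_rot: [3.141, 0.0, 1.159]
force: [1.3, -1.3, -0.3]
grip_width: 0.0854
```

Request:
apply_moves:
  steps:
    - [3.8,-1.4,0,-0.06]
    - [7.6,-2.8,0,-0.12]
    - [11.4,-4.2,0,-0.18]
    - [15.2,-5.6,0,-0.25]
    - [19,-7,0.2,-0.32]
    - [22.8,-8.4,0.4,-0.38]
    - [26.6,-9.8,0.6,-0.44]
    - [30.4,-11.2,0.8,-0.5]
    - [34.2,-12.8,1,-0.56]
    - [34.2,-12.8,1,-0.56]

```text
clock: 3.12
position: [0.4721, 0.1541, 0.2615]
tool_rot: [3.141, -0.004, 1.728]
force: [-1.6, 1.6, -0.3]
grip_width: 0.0851
```

```bash
cat > st.py <<'E'
from h import *
import sys
np.set_printoptions(precision=4,suppress=True)
F={c:grab(c,c+sys.argv[1]) for c in ('scene','top','wrist')}
s=telemetry.observe(); print(s['clock'],s['position'],s['tool_rot'])
for n in N[:4]:
    P={c:cams.pinpoint(c,n) for c in F}
    for c in F: print(n,c,[(np.round(r['uv'],1),round(r['score'],2)) for r in P[c][:2]])
    for a,b in (('scene','wrist'),('top','wrist'),('scene','top')):
        if P[a] and P[b]: print('   tri',a,b,*tri([F[a],F[b]],[P[a][0]['uv'],P[b][0]['uv']]))
E
python3 st.py 1
```

```text
3.2667 [0.4729 0.1464 0.2612] [-3.1413  0.0002  1.7162]
long_mid scene [(array([393.1, 188.6]), 0.76)]
long_mid top [(array([247.2, 263.1]), 0.74)]
long_mid wrist [(array([308.4, 182.8]), 0.71)]
   tri scene wrist [0.472  0.1293 0.0162] 0.0023092693422668564
   tri top wrist [0.4704 0.1282 0.0229] 0.001135308469879604
   tri scene top [0.4677 0.1306 0.0107] 0.000877467101017589
square_mid scene [(array([376.7, 177.7]), 0.65)]
square_mid top [(array([261.9, 260.8]), 0.62)]
square_mid wrist [(array([309.4, 218.1]), 0.85)]
   tri scene wrist [0.478  0.0889 0.0478] 0.001877981140435767
   tri top wrist [0.4776 0.0902 0.0469] 0.0009426028319334932
   tri scene top [0.4771 0.0885 0.0484] 0.001328023110078348
round_mid scene [(array([417.4, 178. ]), 0.55)]
round_mid top [(array([227.3, 267. ]), 0.49)]
round_mid wrist []
   tri scene top [0.4634 0.1774 0.0544] 0.008233742051088126
hex_mid scene [(array([415.7, 168.4]), 0.66)]
hex_mid top [(array([220.6, 268. ]), 0.69), (array([438.7, 232. ]), 0.65)]
hex_mid wrist [(array([310.8, 149.9]), 0.91)]
   tri scene wrist [0.4672 0.1778 0.0902] 0.0016114067062244935
   tri top wrist [0.467  0.1783 0.0834] 0.0005861938918722865
   tri scene top [0.4674 0.1763 0.0908] 0.00012527098586471682
```

View pics/wrist1.png

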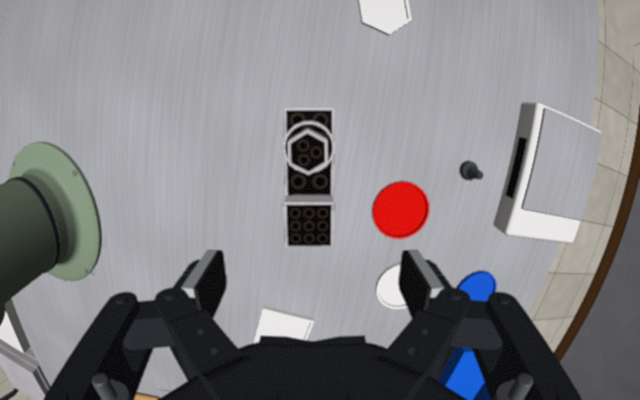

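The wrist view shows the stack axis vertical in the image, with the hex at (309,150) on the round mould and the square at (309,225). The hex flats face left and right, which is the jaw direction. Measured heights are square 47–48 mm and hex 83–90 mm, against 48 and 80 mm in the text. I descend on the hex.

Request:
apply_moves:
  steps:
    - [0.8,-0.1,2,0]
    - [1.6,-0.1,5,0]
    - [2.4,-0.1,8,0]
    - [3.2,-0.1,11,0]
    - [3.2,-0.1,13.5,0]
    - [3.2,-0.1,15.5,0]
    - [3.2,-0.1,17,0]
    - [3.2,-0.1,18,0]
    - [3.2,-0.1,18.3,0]
    - [3.2,-0.1,18.3,0]

```text
clock: 4.7
position: [0.4673, 0.1779, 0.0781]
tool_rot: [-3.141, 0.0, 1.716]
force: [0.9, -0.6, -0.5]
grip_width: 0.0852
```

```bash
python3 - <<'E'
from h import *
f=grab('wrist','w2'); s=telemetry.observe(); print(s['position'],s['tool_rot'],s['force'])
print(cams.pinpoint('wrist','hex_mid')[:2],atz(f,cams.pinpoint('wrist','hex_mid')[0]['uv'],.08))
i=cv2.imread('pics/w2.png')[:, 120:520]; g=cv2.imread('pics/wrist1.png')
s=grab('scene'); c=s['color'][130:220,340:460,::-1]
cv2.imwrite('pics/c2.png',cv2.hconcat([cv2.resize(i,(400,400)),cv2.resize(c,(400,400),interpolation=3)]))
E
```

```text
[0.46759702 0.17802972 0.07872794] [ 3.14125021e+00 -1.43839139e-04  1.71574556e+00] [ 0.47976278 -0.24944848  1.03904209]
[{'uv': [305.2, 254.9], 'score': 0.85}] [0.46454056 0.17895046 0.08      ]
```

View pics/c2.png

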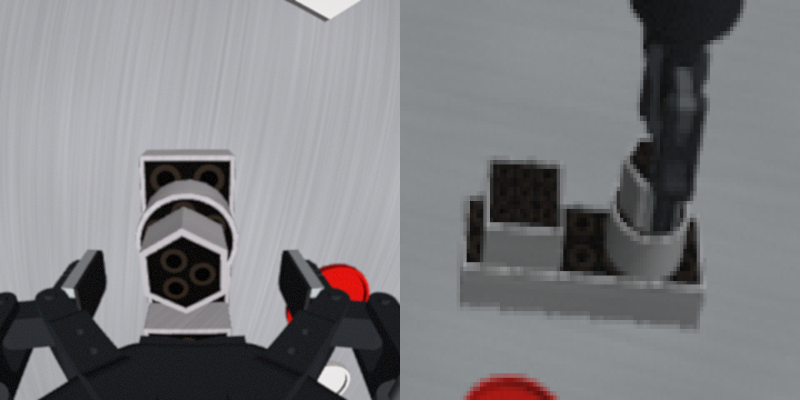

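The hex is centred between the pads and the tips are clear of the round mould. I close and lift.

Request:
apply_moves:
  steps:
    - [0,0,0,0]
    - [0,0,0,0]
    - [0,0,0,0]
    - [0,0,0,0]
    - [0,0,0,0]
    - [0,0,0,0]
    - [0,0,0,0]
    - [0,0,0,0]
    - [0,0,0,0]
    - [0,0,-0.2,0]
  claw: 1
  force: 40

```text
clock: 5.73
position: [0.4673, 0.1778, 0.0803]
tool_rot: [-3.141, 0.0, 1.716]
force: [0.9, 0.4, -1.6]
grip_width: 0.0395
```

Request:
apply_moves:
  steps:
    - [0,0,-2,0]
    - [0,0,-4.5,0]
    - [1.5,0.8,-6.5,0]
    - [4.5,2.4,-7,0]
    - [8,4.2,-7,0]
    - [11.5,6.1,-6,0]
    - [14.8,7.8,-5,0]
    - [17,9,-3.5,0]
    - [18,9.5,-1.5,0]
    - [18,9.5,0,0]

```text
clock: 6.57
position: [0.5347, 0.3726, 0.0786]
tool_rot: [-3.141, -0.001, 1.718]
force: [-0.6, -0.4, -0.2]
grip_width: 0.0391
```

Request:
apply_moves:
  steps:
    - [0,0,1,0]
    - [0,0,2.2,0]
    - [0,0,3.3,0]
    - [0,0,4.2,0]
    - [0,0,4.2,0]
    - [0,0,4.2,0]
    - [0,0,4.2,0]
    - [0,0,4.2,0]
    - [0,0,4.2,0]
    - [0,0,4.2,0]

```text
clock: 7.4
position: [0.5356, 0.3698, 0.0388]
tool_rot: [3.141, -0.0, 1.716]
force: [-0.4, 0.6, -0.2]
grip_width: 0.0391
```

```bash
python3 - <<'E'
from h import *
f=grab('wrist','w3'); s=telemetry.observe(); print(s['clock'],s['position'],s['tool_rot'],s['force'],s['grip_width'])
print(cams.pinpoint('wrist','hex_mid')[:2],cams.pinpoint('wrist','hex_carrier')[:2])
i=cv2.imread('pics/w3.png')[:, 120:520]
c=grab('scene')['color'][180:270,430:550,::-1]
cv2.imwrite('pics/c3.png',cv2.hconcat([i,cv2.resize(c,(400,400),interpolation=3)]))
E
```

```text
7.45 [0.53552971 0.36973721 0.03863439] [ 3.14117362e+00 -1.45891657e-04  1.71570070e+00] [ 0.09890804 -0.5138691  -0.50595155] 0.03913766589751278
[] [{'uv': [307.5, 221.7], 'score': 0.81}]
```

View pics/c3.png

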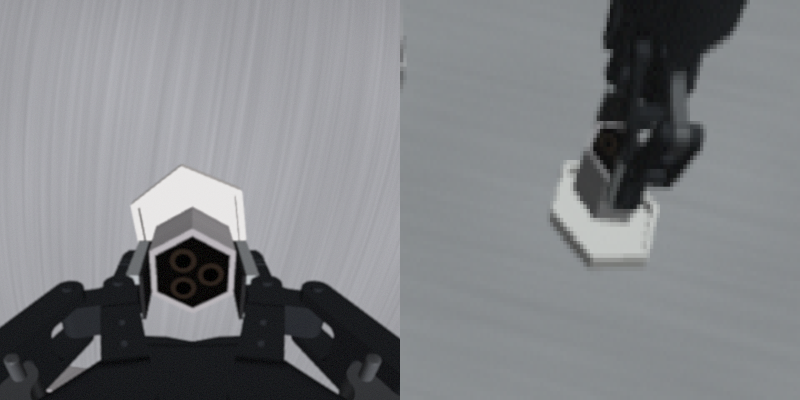

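The hex is held level, and the carrier lies centred beneath it. I lower it, watching the force.

Request:
apply_moves:
  steps:
    - [0,0,0.8,0]
    - [0,0,1.4,0]
    - [0,0,1.7,0]
    - [0,0,1.8,0]
    - [0,0,1.9,0]
    - [0,0,2.0,0]
    - [0,0,2.05,0]
    - [0,0,2.1,0]
    - [0,0,2.1,0]
    - [0,0,2.1,0]

```text
clock: 8.43
position: [0.5354, 0.3698, 0.0177]
tool_rot: [3.141, -0.0, 1.716]
force: [-2.6, -1.6, 5.8]
grip_width: 0.0393
```

Request:
apply_moves:
  steps:
    - [0,0,0,0]
    - [0,0,0,0]
    - [0,0,0,0]
    - [0,0,0,0]
    - [0,0,0,0]
    - [0,0,-0.5,0]
    - [0,0,-2,0]
    - [0,0,-5,0]
    - [0,0,-8,0]
    - [0,0,-11,0]
  claw: 0

```text
clock: 9.27
position: [0.5351, 0.3698, 0.1298]
tool_rot: [3.141, -0.0, 1.716]
force: [-0.1, 0.4, -0.1]
grip_width: 0.0854
```

Request:
apply_moves:
  steps:
    - [-2,-1,-2,0]
    - [-5,-2.5,-4,0]
    - [-8,-4,-6,0]
    - [-11,-5.5,-7,0]
    - [-14,-7,-7,0]
    - [-17,-8.4,-7,0]
    - [-19,-9.4,-7,0]
    - [-19.8,-9.8,-7,0]
    - [-19.8,-9.8,-7,0]
    - [-19.8,-9.8,-7,0]

```text
clock: 10.1
position: [0.4675, 0.1602, 0.1983]
tool_rot: [3.14, -0.0, 1.716]
force: [1.0, 0.5, 0.2]
grip_width: 0.0854
```

```bash
python3 st.py 4; python3 - <<'E'
import cv2
a=cv2.imread('pics/wrist4.png')[:300,170:470];b=cv2.imread('pics/scene4.png')[140:260,340:520]
cv2.imwrite('pics/c4.png',cv2.hconcat([cv2.resize(a,(400,400)),cv2.resize(b,(400,400),interpolation=3)]))
E
```

```text
10.25 [0.4672 0.161  0.1975] [ 3.1413 -0.0007  1.7173]
long_mid scene [(array([391. , 189.6]), 0.78)]
long_mid top [(array([246. , 259.7]), 0.97)]
long_mid wrist [(array([309.7, 204.8]), 0.81)]
   tri scene wrist [0.47   0.1275 0.0079] 0.0009110163719468874
   tri top wrist [0.4732 0.1312 0.0135] 0.003354792188662157
   tri scene top [0.4773 0.1292 0.0164] 0.002476979435244874
square_mid scene [(array([376.7, 180.2]), 0.77)]
square_mid top [(array([257.8, 260.9]), 0.84)]
square_mid wrist [(array([315.7, 251.3]), 0.73)]
   tri scene wrist [0.4824 0.0888 0.0442] 0.0005653148032433717
   tri top wrist [0.4797 0.098  0.0628] 0.001396590614383339
   tri scene top [0.4775 0.094  0.0419] 0.006179859397163437
round_mid scene [(array([413.7, 180.5]), 0.72)]
round_mid top [(array([223. , 264.7]), 0.7)]
round_mid wrist [(array([310.3, 167.4]), 0.88)]
   tri scene wrist [0.4639 0.1781 0.0473] 0.00025939263736500095
   tri top wrist [0.4667 0.1794 0.048 ] 0.0029331098702031215
   tri scene top [0.4703 0.1783 0.0536] 0.000812208180497916
hex_mid scene [(array([490.8, 224.9]), 0.63)]
hex_mid top []
hex_mid wrist [(array([415.4, 317.2]), 0.29)]
   tri scene wrist [0.5931 0.2344 0.1823] 0.12012569327152024
```

View pics/c4.png

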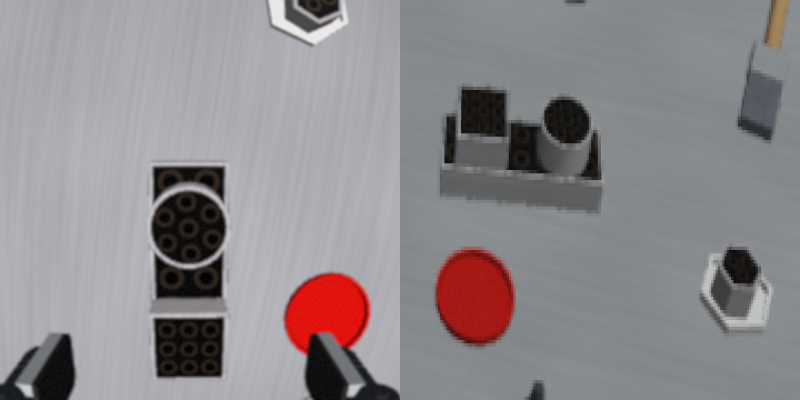

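The hex sits inside its carrier. The round mould measures (0.466, 0.178, 0.048), which agrees with the text. Now I pick it.

Request:
apply_moves:
  steps:
    - [0.5,0.1,2.5,0]
    - [1.2,0.1,5.5,0]
    - [1.8,0.1,8.5,0]
    - [1.8,0.1,11,0]
    - [1.8,0.1,13,0]
    - [1.8,0.1,14.5,0]
    - [1.8,0.1,15.2,0]
    - [1.8,0.1,15.4,0]
    - [1.8,0.1,15.4,0]
    - [1.8,0.1,15.4,0]

```text
clock: 11.68
position: [0.4658, 0.1778, 0.0441]
tool_rot: [3.141, -0.0, 1.716]
force: [0.4, -0.1, 1.0]
grip_width: 0.0851
```

Request:
apply_moves:
  steps:
    - [0,0,0,0]
    - [0,0,0,0]
    - [0,0,0,0]
    - [0,0,0,0]
    - [0,0,0,0]
    - [0,0,0,0]
    - [0,0,0,0]
    - [0,0,0,0]
    - [0,0,-0.1,0]
    - [0,0,-0.3,0]
  claw: 1
  force: 45

```text
clock: 12.52
position: [0.4654, 0.1775, 0.0466]
tool_rot: [3.141, 0.0, 1.716]
force: [-0.4, 0.7, -1.5]
grip_width: 0.0565
```

Request:
apply_moves:
  steps:
    - [0,0,-2,0]
    - [0,0,-5,0]
    - [0,0.5,-7.5,0]
    - [-2,2.5,-8,0]
    - [-5,4.9,-8,0]
    - [-8,6.9,-8,0]
    - [-11,8.9,-8,0]
    - [-14,10.9,-8,0]
    - [-17,12.6,-7,0]
    - [-20,13.9,-6,0]

```text
clock: 13.35
position: [0.6334, -0.0019, 0.1066]
tool_rot: [3.14, 0.0, 1.715]
force: [0.3, -0.0, -1.7]
grip_width: 0.0566
```

Request:
apply_moves:
  steps:
    - [-1.2,0.3,1,0]
    - [-1.7,0.4,2.5,0]
    - [-1.7,0.4,4,0]
    - [-1.7,0.4,5,0]
    - [-1.7,0.4,5.8,0]
    - [-1.7,0.4,6.2,0]
    - [-1.7,0.4,6.2,0]
    - [-1.7,0.4,6.2,0]
    - [-1.7,0.4,6.2,0]
    - [-1.7,0.4,6.2,0]

```text
clock: 14.18
position: [0.6386, -0.0163, 0.045]
tool_rot: [3.141, 0.0, 1.716]
force: [-0.5, -0.5, -2.0]
grip_width: 0.0563
```

```bash
python3 - <<'E'
from h import *
f=grab('wrist','w5'); s=telemetry.observe(); print(s['clock'],s['position'],s['tool_rot'],s['force'],s['grip_width'])
print(cams.pinpoint('wrist','round_mid')[:2],cams.pinpoint('wrist','round_carrier')[:3])
i=cv2.imread('pics/w5.png')[:, 120:520]
c=grab('scene')['color'][170:290,260:420,::-1]
cv2.imwrite('pics/c5.png',cv2.hconcat([i,cv2.resize(c,(400,400),interpolation=3)]))
E
```

```text
14.2333 [ 0.63853268 -0.01640656  0.04491264] [3.14073576e+00 1.33877762e-04 1.71579851e+00] [-0.09794705 -0.12175341 -1.83590493] 0.05627709932348378
[{'uv': [310.3, 259.4], 'score': 0.58}] [{'uv': [282.5, 25.1], 'score': 0.87}, {'uv': [493.6, 251.3], 'score': 0.83}]
```

View pics/c5.png

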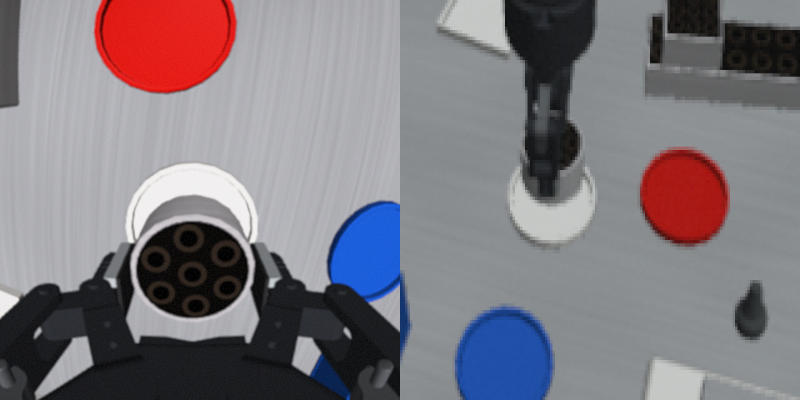

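The round mould is above the white carrier and centred. I lower it and release.

Request:
apply_moves:
  steps:
    - [0,0,1,0]
    - [0,0,1.8,0]
    - [0,0,2.4,0]
    - [0,0,2.7,0]
    - [0,0,2.8,0]
    - [0,0,2.9,0]
    - [0,0,2.95,0]
    - [0,0,3.0,0]
    - [0,0,3.0,0]
    - [0,0,3.0,0]

```text
clock: 15.22
position: [0.6379, -0.0165, 0.0153]
tool_rot: [-3.141, 0.0, 1.716]
force: [-9.7, -0.8, 17.4]
grip_width: 0.0561
```

Request:
apply_moves:
  steps:
    - [0,0,0,0]
    - [0,0,0,0]
    - [0,0,0,0]
    - [0,0,0,0]
    - [0,0,0,0]
    - [0,0,-0.5,0]
    - [0,0,-2,0]
    - [0,0,-5,0]
    - [0,0,-8,0]
    - [0,0,-11,0]
  claw: 0

```text
clock: 16.05
position: [0.6381, -0.0163, 0.1268]
tool_rot: [3.141, -0.0, 1.716]
force: [0.7, -0.3, -0.1]
grip_width: 0.0855
```

Request:
apply_moves:
  steps:
    - [1.3,-1.6,-2,0]
    - [3,-3.6,-4,0]
    - [5,-6,-6,0]
    - [7,-8.3,-6.3,0]
    - [9,-10.6,-6.3,0]
    - [11,-12.9,-6.3,0]
    - [12,-14,-6.3,0]
    - [12.3,-14.4,-6.3,0]
    - [12.3,-14.4,-6.3,0]
    - [12.3,-14.4,-6.3,0]

```text
clock: 16.88
position: [0.4788, 0.084, 0.188]
tool_rot: [3.14, 0.0, 1.715]
force: [0.9, 0.1, 0.5]
grip_width: 0.0855
```

```bash
python3 st.py 6; python3 - <<'E'
import cv2
a=cv2.imread('pics/wrist6.png')[:300,170:470];b=cv2.imread('pics/scene6.png')[150:270,260:440]
cv2.imwrite('pics/c6.png',cv2.hconcat([cv2.resize(a,(400,400)),cv2.resize(b,(400,400),interpolation=3)]))
E
```

```text
17.0333 [0.4787 0.0839 0.1873] [ 3.1415 -0.0001  1.7147]
long_mid scene [(array([388.3, 187.8]), 0.61), (array([297.4, 172. ]), 0.55)]
long_mid top []
long_mid wrist [(array([309. , 135.6]), 0.82)]
   tri scene wrist [0.4697 0.1241 0.0121] 0.004989758200940844
square_mid scene [(array([377.9, 181.1]), 0.69)]
square_mid top [(array([261.8, 259.5]), 0.55), (array([305.6, 191. ]), 0.51)]
square_mid wrist [(array([311.3, 180.2]), 0.64)]
   tri scene wrist [0.4784 0.0902 0.0387] 0.0011728352960028337
   tri top wrist [0.4787 0.0903 0.0433] 0.0006802811502488404
   tri scene top [0.4788 0.0912 0.0387] 0.0001329510309027366
round_mid scene [(array([320.4, 223.5]), 0.89)]
round_mid top [(array([306.3, 189.4]), 0.7)]
round_mid wrist [(array([428.9, 276.6]), 0.8)]
   tri scene wrist [ 0.6367 -0.0147  0.022 ] 0.002752985239335715
   tri top wrist [ 0.6453 -0.0181  0.0086] 0.0015310446911326377
   tri scene top [ 0.6442 -0.0159  0.0329] 0.0008986598346319075
hex_mid scene [(array([492.5, 221.7]), 0.86), (array([390.8, 191.4]), 0.22)]
hex_mid top [(array([145. , 236.1]), 0.79)]
hex_mid wrist []
   tri scene top [0.5384 0.3686 0.0302] 4.406402920489176e-05
```

View pics/c6.png

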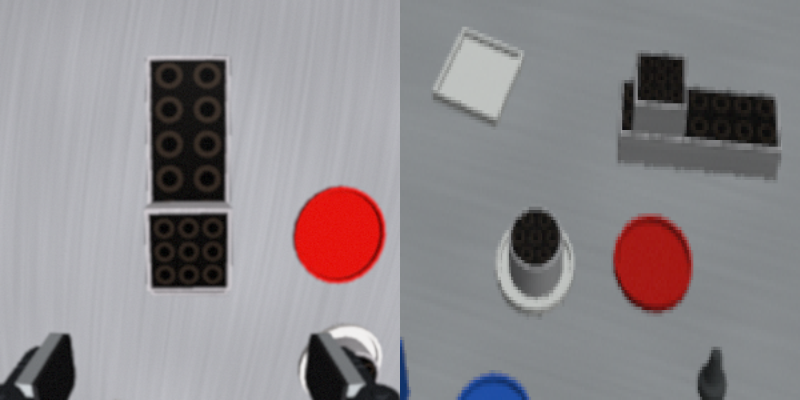

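The round mould is seated in the white carrier. The square measures about (0.479, 0.090) and is aligned with the tool. I pick it.

Request:
apply_moves:
  steps:
    - [0.2,0.1,2.5,0]
    - [0.5,0.1,5.5,0]
    - [0.5,0.1,8.5,0]
    - [0.5,0.1,11,0]
    - [0.5,0.1,12.8,0]
    - [0.5,0.1,13.8,0]
    - [0.5,0.1,14.2,0]
    - [0.5,0.1,14.3,0]
    - [0.5,0.1,14.3,0]
    - [0.5,0.1,14.3,0]

```text
clock: 18.47
position: [0.4789, 0.0896, 0.0453]
tool_rot: [3.14, -0.0, 1.716]
force: [-0.4, -0.8, 1.1]
grip_width: 0.0853
```

Request:
apply_moves:
  steps:
    - [0,0,0,0]
    - [0,0,0,0]
    - [0,0,0,0]
    - [0,0,0,0]
    - [0,0,0,0]
    - [0,0,0,0]
    - [0,0,0,0]
    - [0,0,0,0]
    - [0,0,-0.1,0]
    - [0,0,-0.3,0]
  claw: 1
  force: 45

```text
clock: 19.3
position: [0.4782, 0.0894, 0.0475]
tool_rot: [-3.142, 0.0, 1.716]
force: [0.0, -0.8, -1.4]
grip_width: 0.0568
```

Request:
apply_moves:
  steps:
    - [0,0,-2,0]
    - [-0.5,-0.1,-4.5,0.03]
    - [-2.5,-0.5,-6.5,0.07]
    - [-5.5,-1.2,-7,0.11]
    - [-9,-1.9,-7,0.16]
    - [-12.5,-2.6,-7,0.21]
    - [-16,-3.4,-6.5,0.25]
    - [-19,-4,-5.5,0.29]
    - [-21,-4.5,-4,0.29]
    - [-21.7,-4.6,-2,0.29]

```text
clock: 20.13
position: [0.4638, -0.1358, 0.0676]
tool_rot: [3.14, 0.002, 1.421]
force: [1.3, -0.3, -1.8]
grip_width: 0.0569
```

Request:
apply_moves:
  steps:
    - [0,0,0.8,0]
    - [0,0,1.5,0]
    - [0,0,2,0]
    - [0,0,2,0]
    - [0,0,2,0]
    - [0,0,2,0]
    - [0,0,2,0]
    - [0,0,2,0]
    - [0,0,2,0]
    - [0,0,2,0]

```text
clock: 20.97
position: [0.4642, -0.1319, 0.0475]
tool_rot: [3.141, 0.0, 1.426]
force: [0.5, -0.1, -1.8]
grip_width: 0.0569
```

```bash
python3 - <<'E'
from h import *
f=grab('wrist','w7'); s=telemetry.observe(); print(s['clock'],s['position'],s['tool_rot'],s['force'],s['grip_width'])
print(cams.pinpoint('wrist','square_mid')[:2])
i=cv2.imread('pics/w7.png')[:, 120:520]
c=grab('scene')['color'][130:220,240:360,::-1]
cv2.imwrite('pics/c7.png',cv2.hconcat([i,cv2.resize(c,(400,400),interpolation=3)]))
E
```

```text
21.0167 [ 0.46412156 -0.13189086  0.04741264] [3.14141846e+00 7.38964115e-06 1.42572172e+00] [ 0.07329522  0.49828768 -0.43906742] 0.05685704549211544
[{'uv': [313.4, 260.5], 'score': 0.57}]
```

View pics/c7.png

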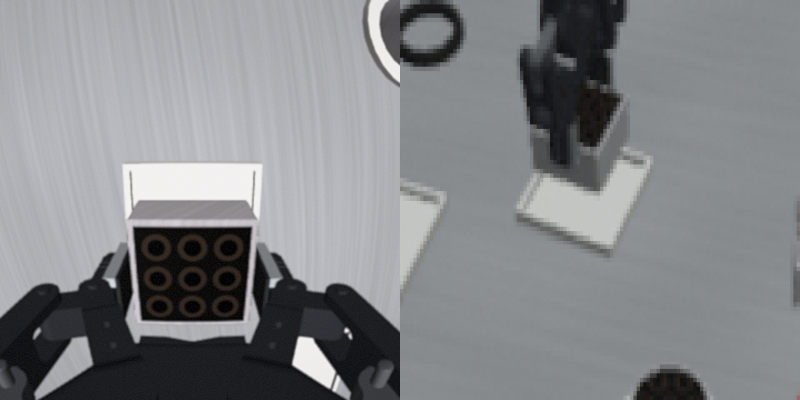

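The square is aligned and centred over its carrier. I lower and release it.

Request:
apply_moves:
  steps:
    - [0,0,1,0]
    - [0,0,2,0]
    - [0,0,2.6,0]
    - [0,0,2.9,0]
    - [0,0,3.0,0]
    - [0,0,3.1,0]
    - [0,0,3.15,0]
    - [0,0,3.2,0]
    - [0,0,3.2,0]
    - [0,0,3.2,0]

```text
clock: 21.95
position: [0.4639, -0.1316, 0.0161]
tool_rot: [-3.142, 0.0, 1.426]
force: [-6.8, 3.1, 19.6]
grip_width: 0.0567
```

Request:
apply_moves:
  steps:
    - [0,0,0,0]
    - [0,0,0,0]
    - [0,0,0,0]
    - [0,0,0,0]
    - [0,0,0,0]
    - [0,0,-0.5,0]
    - [0,0,-2,0]
    - [0,0,-5,0]
    - [0,0,-8,0]
    - [0,0,-11,0]
  claw: 0

```text
clock: 22.78
position: [0.4637, -0.1316, 0.1268]
tool_rot: [-3.141, -0.0, 1.426]
force: [0.1, 0.1, -0.2]
grip_width: 0.0856
```

Request:
apply_moves:
  steps:
    - [2.5,-0.3,-2,-0.04]
    - [5.5,-0.6,-4,-0.08]
    - [8.5,-1,-6,-0.12]
    - [11.5,-1.3,-6.3,-0.16]
    - [14.5,-1.7,-6.3,-0.2]
    - [18,-2.1,-6.3,-0.24]
    - [21.5,-2.5,-6.3,-0.29]
    - [23.8,-2.7,-6.3,-0.29]
    - [24.6,-2.8,-6.3,-0.29]
    - [24.6,-2.8,-6.3,-0.29]

```text
clock: 23.62
position: [0.4717, 0.1177, 0.1886]
tool_rot: [3.141, -0.001, 1.719]
force: [-0.8, -0.5, 1.0]
grip_width: 0.0852
```

```bash
python3 st.py 8; python3 - <<'E'
from h import *
# long mould top rectangle in wrist image: dark insert + rim, via dark insert
f=grab('wrist','w8'); g=cv2.cvtColor(f['color'],cv2.COLOR_RGB2GRAY)
u=cams.pinpoint('wrist','long_mid'); print(u)
m=cv2.morphologyEx((g<75).astype(np.uint8),cv2.MORPH_CLOSE,np.ones((5,5)))
_,l,st,ce=cv2.connectedComponentsWithStats(m); x,y=map(int,u[0]['uv'])
k=l[y-15:y+15,x-15:x+15].max(); ct=max(cv2.findContours((l==k).astype(np.uint8),0,1)[0],key=cv2.contourArea)[:,0]
r=cv2.minAreaRect(np.array([atz(f,q,.032)[:2]*1000 for q in ct],np.float32)); print(r)
a=cv2.imread('pics/w8.png')[:300,170:470];b=cv2.imread('pics/scene8.png')[130:250,240:460]
cv2.imwrite('pics/c8.png',cv2.hconcat([cv2.resize(a,(400,400)),cv2.resize(b,(400,218),interpolation=3) if 0 else cv2.resize(b,(400,400),interpolation=3)]))
E
```

```text
23.7667 [0.4719 0.1143 0.1883] [-3.1412  0.0007  1.7146]
long_mid scene [(array([387.4, 189.7]), 0.79)]
long_mid top [(array([245.1, 265.2]), 0.93)]
long_mid wrist [(array([314.6, 162.8]), 0.8)]
   tri scene wrist [0.472  0.1245 0.0057] 0.006905421701934231
   tri top wrist [0.4686 0.1337 0.0283] 0.0038855414308984005
   tri scene top [0.4642 0.1266 0.0036] 0.009425144289429309
square_mid scene [(array([293.3, 170.8]), 0.68)]
square_mid top []
square_mid wrist []
round_mid scene [(array([320.9, 224.7]), 0.93)]
round_mid top [(array([304.1, 190.9]), 0.95)]
round_mid wrist []
   tri scene top [ 0.6417 -0.013   0.0264] 0.0015177568875207501
hex_mid scene [(array([491.5, 222.6]), 0.91)]
hex_mid top [(array([145.8, 234.8]), 0.76)]
hex_mid wrist []
   tri scene top [0.5414 0.3666 0.03  ] 0.00018203726775774232
[{'uv': [311.5, 163.7], 'score': 0.96}]
((471.47918701171875, 133.3064422607422), (52.13905715942383, 172.21839904785156), 8.521644592285156)
```

View pics/c8.png

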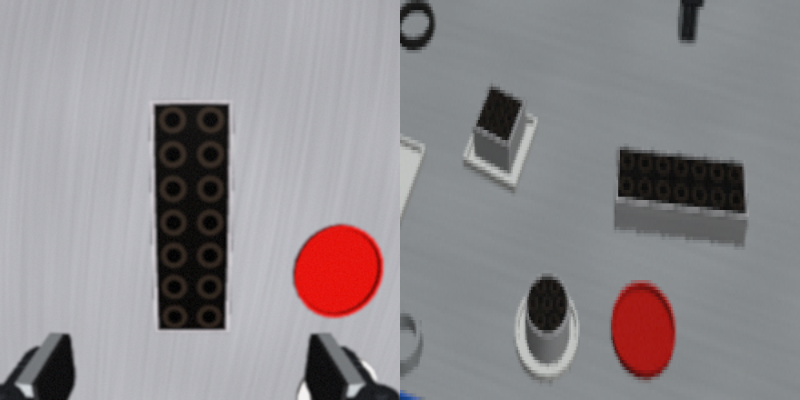

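The square is seated. The long mould's insert measures 52×172 mm, centred at (0.4715, 0.1333) with yaw 8.5°, which fits. I pick it across its middle.

Request:
apply_moves:
  steps:
    - [0.6,0.2,3,0]
    - [1.3,0.2,6.5,0]
    - [1.9,0.2,10,0]
    - [1.9,0.2,13,0]
    - [1.9,0.2,15,0]
    - [1.9,0.2,16.5,0]
    - [1.9,0.2,17.3,0]
    - [1.9,0.2,17.6,0]
    - [1.9,0.2,17.6,0]
    - [1.9,0.2,17.6,0]

```text
clock: 25.3
position: [0.4716, 0.1348, 0.013]
tool_rot: [3.141, -0.0, 1.716]
force: [0.8, 0.0, 1.0]
grip_width: 0.0851
```

Request:
apply_moves:
  steps:
    - [0,0,0,0]
    - [0,0,0,0]
    - [0,0,0,0]
    - [0,0,0,0]
    - [0,0,0,0]
    - [0,0,0,0]
    - [0,0,0,0]
    - [0,0,0,0]
    - [0,0,-0.1,0]
    - [0,0,-0.3,0]
  claw: 1
  force: 70

```text
clock: 26.13
position: [0.4712, 0.1346, 0.0156]
tool_rot: [3.141, 0.0, 1.716]
force: [0.6, -0.1, -4.0]
grip_width: 0.0583
```

Request:
apply_moves:
  steps:
    - [0,0,-1.5,0]
    - [0,0,-4,0]
    - [0,0,-6.5,0]
    - [-1.5,0,-8.5,0]
    - [-4,-0.1,-9,0.02]
    - [-7,-0.1,-9,0.04]
    - [-10.5,-0.1,-9,0.06]
    - [-14,-0.1,-9,0.08]
    - [-17.5,-0.2,-9,0.1]
    - [-21,-0.2,-9,0.12]

```text
clock: 26.97
position: [0.4992, -0.0753, 0.1056]
tool_rot: [-3.142, 0.0, 1.595]
force: [1.0, -0.2, -3.7]
grip_width: 0.0583
```

Request:
apply_moves:
  steps:
    - [-3.5,0.4,0,0.01]
    - [-7,0.8,0,0.03]
    - [-10.5,1.2,0,0.05]
    - [-14,1.6,0,0.07]
    - [-17.5,2,0,0.085]
    - [-20.5,2.4,0,0.097]
    - [-23.2,2.7,0,0.097]
    - [-25.3,2.9,1,0.097]
    - [-26.5,3,2,0.097]
    - [-26.8,3,3,0.097]

```text
clock: 27.8
position: [0.5355, -0.3427, 0.0743]
tool_rot: [-3.141, 0.0, 1.496]
force: [0.2, -0.7, -2.8]
grip_width: 0.0579
```

Request:
apply_moves:
  steps:
    - [0,0,1,0]
    - [0,0,2,0]
    - [0,0,2.8,0]
    - [0,0,3,0]
    - [0,0,3,0]
    - [0,0,3,0]
    - [0,0,3,0]
    - [0,0,3,0]
    - [0,0,3,0]
    - [0,0,3,0]

```text
clock: 28.63
position: [0.5363, -0.3406, 0.0456]
tool_rot: [3.141, 0.0, 1.499]
force: [-0.2, -0.7, -4.0]
grip_width: 0.0585
```

```bash
python3 - <<'E'
from h import *
f=grab('wrist','w9'); s=telemetry.observe(); print(s['clock'],s['position'],s['tool_rot'],s['force'],s['grip_width'])
i=cv2.imread('pics/w9.png')[:, 120:520]
c=grab('scene')['color'][130:250,140:300,::-1]
cv2.imwrite('pics/c9.png',cv2.hconcat([i,cv2.resize(c,(400,400),interpolation=3)]))
E
```

```text
28.6833 [ 0.53625778 -0.34061745  0.04551634] [3.14135363e+00 1.18926882e-04 1.49870148e+00] [ 0.2343385  -0.86052251 -2.95467417] 0.05823810900034138
```

View pics/c9.png

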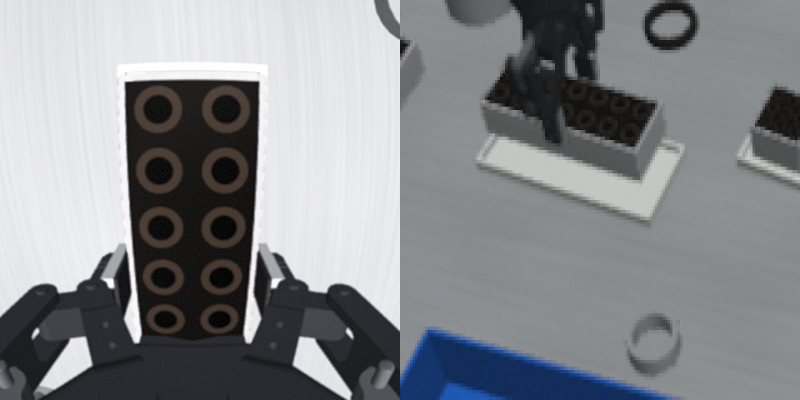

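The long mould is aligned over the long carrier. I lower and release it.

Request:
apply_moves:
  steps:
    - [0,0,1,0]
    - [0,0,1.9,0]
    - [0,0,2.4,0]
    - [0,0,2.6,0]
    - [0,0,2.7,0]
    - [0,0,2.8,0]
    - [0,0,2.9,0]
    - [0,0,2.95,0]
    - [0,0,2.95,0]
    - [0,0,2.95,0]

```text
clock: 29.57
position: [0.5363, -0.3406, 0.0165]
tool_rot: [3.141, 0.0, 1.499]
force: [-3.2, 2.7, 5.6]
grip_width: 0.0584
```

Request:
apply_moves:
  steps:
    - [0,0,0,0]
    - [0,0,0,0]
    - [0,0,0,0]
    - [0,0,0,0]
    - [0,0,0,0]
    - [0,0,-0.5,0]
    - [0,0,-2,0]
    - [0,0,-5,0]
    - [0,0,-8,0]
    - [0,0,-11,0]
  claw: 0

```text
clock: 30.4
position: [0.5362, -0.3403, 0.1283]
tool_rot: [3.141, -0.0, 1.499]
force: [0.3, -0.0, -0.1]
grip_width: 0.0857
```

Request:
apply_moves:
  steps:
    - [0,-2,-2,0]
    - [0,-4,-4,0]
    - [0,-7,-6,0]
    - [0,-9,-8,0]
    - [0,-9,-10,0]
    - [0,-9,-12,0]
    - [0,-9,-14,0]
    - [0,-9,-14,0]
    - [0,-9,-14,0]
    - [0,-9,-14,0]

```text
clock: 31.23
position: [0.4461, -0.3339, 0.266]
tool_rot: [-3.142, 0.0, 1.499]
force: [-0.7, -0.4, 0.1]
grip_width: 0.0853
```

```bash
python3 st.py 9 | grep -v top; python3 - <<'E'
import cv2
s=cv2.imread('pics/scene9.png')
q=lambda x,y:cv2.resize(s[y:y+75,x:x+100],(400,300),interpolation=3)
cv2.imwrite('pics/c10.png',cv2.vconcat([cv2.hconcat([q(165,140),q(245,130)]),cv2.hconcat([q(270,190),q(440,190)])]))
E
```

```text
31.3833 [ 0.4461 -0.3339  0.2652] [-3.1407 -0.0006  1.499 ]
long_mid scene [(array([210.4, 172.5]), 0.61)]
long_mid wrist [(array([384.3, 172.1]), 0.57)]
   tri scene wrist [ 0.5387 -0.3445  0.0231] 0.001132876675210337
square_mid scene [(array([292.3, 169.8]), 0.95)]
square_mid wrist [(array([316.7,   6.8]), 0.73)]
   tri scene wrist [ 0.47   -0.1331  0.0219] 0.005371030765774606
round_mid scene [(array([322.4, 222.8]), 0.64)]
round_mid wrist []
hex_mid scene [(array([492.6, 221.6]), 0.85)]
hex_mid wrist []
```

View pics/c10.png

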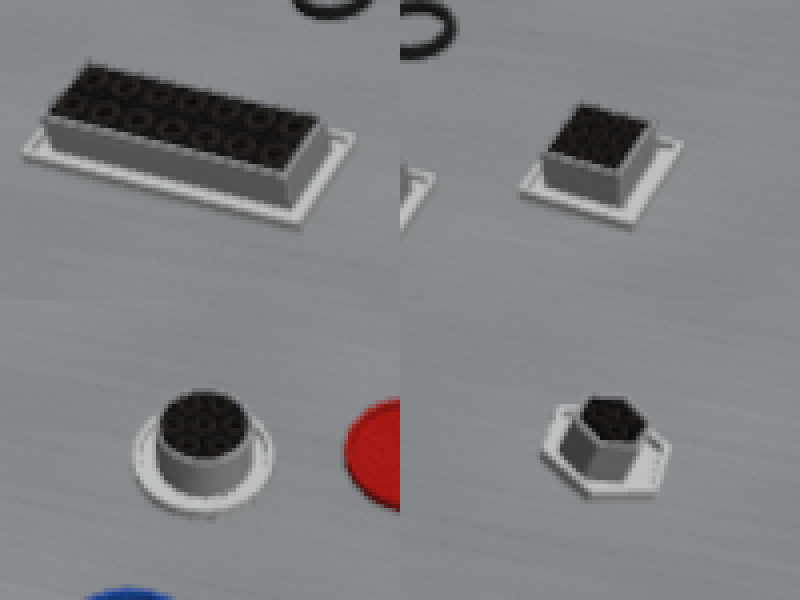

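View pics/top9.png

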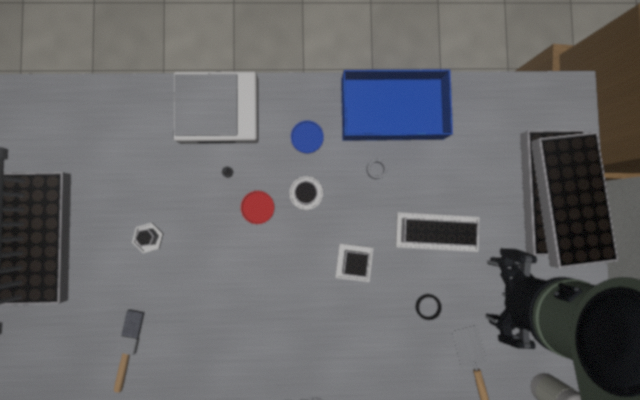

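The scene crops and the top view show all four moulds upright and flat inside the lips of their own white carriers, with the robot clear.

```bash
python3 -c "
from workcell import workorder; print(workorder.job_done())"
```

```text
the job is handed in; nothing more can be done
None
```

I took the stack apart in the order hex, round, square, long, set each mould in its own white carrier, and handed the job in at about 31 s. No verdict came back.

**Final checks:** the last scene and top pictures show all four moulds upright, flat and inside the lips, with the gripper open and clear. The square and long moulds triangulated at 22 and 23 mm centre height, where 19 mm is expected. The highest wrist force I read, while setting moulds down, was about 21 N, against the limit of 120 N.

**Readings that disagreed:**
- Some network points, taken from different pairs of views, differed by up to about 10 mm in position.
- The networks' heights were further off. The hex read 83–91 mm on the stack where the text gives 80 mm, and the long mould read 4–28 mm where it gives 16 mm.
- For those heights I used the text's values; the contact force when each mould was set down agreed with them.
- The finger opening read about 1–2 mm less than the true mould widths.

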